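Dress a row of tea cups with a bamboo ruler

TASK

Pick up the bamboo ruler by its raised fin and, holding it low over the top, push its front edge against the ragged row of three brown tea cups, from the robot's side, until all three stand upright against that edge in one straight line. Then lay the ruler flat right there, still against the cups, and let go; move the cups only with the ruler, never with the gripper.

Things in the scene. Friction and masses are not known exactly. Their poses are not given: they have to be found in the camera images.
- ruler: Bamboo straightedge lying flat: blade 300 mm long (its y), 64 wide (x), 10 thick, 190 g, black ticks along its front edge at x = +32 mm. A darker fin to hold it by, 16 mm thick (y), 40 long (x = -32 to +8, centre x = -12, y = 0), stands up from the blade to z = 58; gripped across the 16 mm, the fingers open along the blade, behind the front edge. Origin: centre of underside, z up. Starts right of the row, x turned 55 to 95 deg left of ahead
- cup_a: a glazed dark brown straight-sided tea cup, 60 mm across and 60 mm tall, 160 g give or take, open at the top, standing upright, one of three alike that stand about 85 mm apart in a ragged row running across in front of the robot. Origin: centre of its underside, z up; its turn about z means nothing
- cup_b: a glazed dark brown straight-sided tea cup, 60 mm across and 60 mm tall, 160 g give or take, open at the top, standing upright, one of three alike that stand about 85 mm apart in a ragged row running across in front of the robot. Origin: centre of its underside, z up; its turn about z means nothing
- cup_c: a glazed dark brown straight-sided tea cup, 60 mm across and 60 mm tall, 160 g give or take, open at the top, standing upright, one of three alike that stand about 85 mm apart in a ragged row running across in front of the robot. Origin: centre of its underside, z up; its turn about z means nothing
Mind the look-alikes: they are no part of the job. What is shaped like the cup_b but blue, orange or purple is not meant.

How it is judged:
On the way:
1. the ruler has been picked up, clear of the table top (height (world z) of ruler above 0.015 m), for 0.1 s.
At the end, for the whole second after the job is handed in: the ruler lies flat on the table top, released and at rest, and all three brown cups stand upright and at rest alongside its front edge, within its length (5 mm over at the ends), each wall within 12 mm of that edge (x of cup_a in the frame of ruler between 0.05 and 0.074 m and y of cup_a in the frame of ruler between -0.155 and 0.155 m and angle between each of cup_a, cup_b, cup_c's own z axis and vertical below 0.15 rad and height (world z) of each of cup_a, cup_b, cup_c below 0.01 m and linear speed of each of cup_a, cup_b, cup_c, ruler below 0.02 m/s and x of cup_b in the frame of ruler between 0.05 and 0.074 m and y of cup_b in the frame of ruler between -0.155 and 0.155 m and x of cup_c in the frame of ruler between 0.05 and 0.074 m and y of cup_c in the frame of ruler between -0.155 and 0.155 m and angle between ruler's own z axis and vertical below 0.1 rad and height (world z) of ruler below 0.008 m); the robot touches nothing.
It fails at once if a brown cup tips over (leans beyond 30 degrees) (angle between any of cup_a, cup_b, cup_c's own z axis and vertical above 0.52 rad).
It fails at once if the gripper or arm itself pushes a brown cup (more than 1 N) (contact force between any of the fingers, the arm and cup_a above 1 N or contact force between any of the fingers, the arm and cup_b above 1 N or contact force between any of the fingers, the arm and cup_c above 1 N).
It also fails if it takes over 48 s, if anything falls off the work surface, if the arm or the gripper's body presses on something with over 40 N, if the wrist force passes 120 N, or if a joint passes its speed limit or range.

ROBOT

A 7-joint arm with a two-finger parallel gripper is mounted at the origin on the work surface. World frame = base frame: x ahead of the robot, y to its left, z up, the work surface at z = 0. Lengths are in m, angles in rad, forces in N, time in s.
With the tool pointing down it reaches from about 0.4 to 0.9 m from the base axis. Payload 5.5 kg.
Tool frame: the origin (TCP) lies midway between the tips of the shut fingers; the grasp point (between the pads) lies 19 mm behind it (manip.grip_depth is the distance from the TCP to the grasp point, in m); z points along the fingers, x is the direction in which the jaws open and shut, and the axes are right-handed (so a half turn about z gives the same grasp; the last joint's range is limited). The gripper opens to 92 mm and grips with 3 to 60 N. Pads are 19 mm wide; open, the fingers measure 130 mm over their backs; the gripper's body (75 mm by 190 mm) begins 47 mm behind the grasp point.
Start: joints at [0.263, 0.501, -0.427, 1.55, 0.221, 1.138, -0.21], TCP at [0.65, 0, 0.227] pointing down, gripper open.
Joint ranges: [-2.88, 2.88], [-0.31, 2.03], [-1.54, 1.56], [0.2, 2.42], [-1.41, 4.55], [0.19, 2.02], [-2.57, 2.57]. Speed limits (rad/s): [2.57, 2.57, 3.14, 3.14, 3.14, 3.14, 3.14].

INTERFACE

Orientations are given as a unit quaternion [x, y, z, w].
In Python, from bench import manip, effector, viewer gives the robot as it stands. Calls block until the motion is done:
- manip.move_pose(position, orientation): joint-space move of the TCP to a pose.
- manip.servo_line(position, ori=None, vel=0.15): straight line of the TCP; ori=None keeps the orientation; vel is the mean speed in m/s.
- manip.movej(angles): joint-space move.
- effector.open_jaws() and effector.close(f_grip=None): open the fingers fully, or close them until they stop; f_grip is the grip in N (None keeps the last).
- manip.sleep(seconds).
- manip.solve_ik(position, orientation): joint angles nearest the present ones, or None.
- viewer.get_image(name): name is "scene" or "side" or "wrist"; returns the picture (384x512x3 uint8, red, green, blue); there is no depth.
- viewer.get_calibration(name): a dict with "vfov" (degrees; the focal length in pixels is half the picture's height over the tangent of half this angle, whatever the lens; pixels are square), "cx", "cy" (the principal point, pixels), "eye" and "attitude" of the camera in the world. Camera axes: x right, y down, z forward; pixel columns grow to the right and rows downward; lengths in m; the calibration is good to about 2 mm. A picture is of the moment at which its call begins: read the wrist's pose just before it. get_calibration takes no time and is no camera call; for the wrist camera it gives the pose at the moment of the call.
A pose or a line that the arm cannot do raises manip.PlanningError and nothing moves.
- manip.hand_in(): hands the job in, once; it reports no verdict.
Readings, each from a call of its own:
- manip.current_clock(): time.
- manip.current_q(): joint angles.
- manip.current_joint_velocities(): joint speeds.
- manip.current_tau(): joint torques, N m.
- manip.current_tool_pos(): TCP position.
- manip.current_tcp_rot(): TCP orientation.
- manip.current_force(): force on the tool from outside, world axes, zero at the start.
- manip.current_wrist_torque(): the same for the moment, N m.
- manip.current_finger_gap(): finger opening in m.
Only numpy, scipy, OpenCV 4.12 (cv2) and the standard library are available. Lean on these libraries where they do the work, as an engineer would, in place of code of your own. Each camera call takes 0.05 s, during which the arm holds its last target.

## Working session

There is one attempt and no reset: what is moved stays moved. The work goes in short steps, each a Python script; the robot and the scene stay as the last script left them, time stands still between calls to the robot, and variables do not carry over. Pictures are saved under pics/ and viewed, and the job is handed in when it is done.

```bash
ls; mkdir -p pics; python3 - <<'E'
from bench import manip, effector, viewer
import cv2
for n in ("scene","side","wrist"):
    c=viewer.get_calibration(n); print(n,c)
    cv2.imwrite(f"pics/{n}0.png",viewer.get_image(n)[:,:,::-1])
print(manip.current_clock(),manip.current_tcp_rot(),manip.grip_depth)
E
```

```text
pics
scene {'vfov': 42.71628441925546, 'cx': 250.34181981185478, 'cy': 196.58087847434876, 'eye': array([ 1.22305842, -0.53099493,  0.81928473]), 'attitude': array([ 0.82139636,  0.41768176, -0.17020991, -0.34911108])}
side {'vfov': 49.75158803353905, 'cx': 252.16129306953562, 'cy': 193.80949185051784, 'eye': array([ 0.52647388, -0.84807248,  0.64307889]), 'attitude': array([ 0.89790097, -0.03055829,  0.00917195, -0.43903977])}
wrist {'vfov': 64.79065493710637, 'cx': 255.64940441603216, 'cy': 191.12938721016272, 'eye': array([0.64988545, 0.08463182, 0.38363226]), 'attitude': array([ 9.87712150e-01, -3.33241176e-04, -1.19338541e-03,  1.56279150e-01])}
0.15 [ 9.99999713e-01  5.61772162e-05 -7.55307326e-04 -2.92288166e-05] 0.0188
```

View pics/scene0.png

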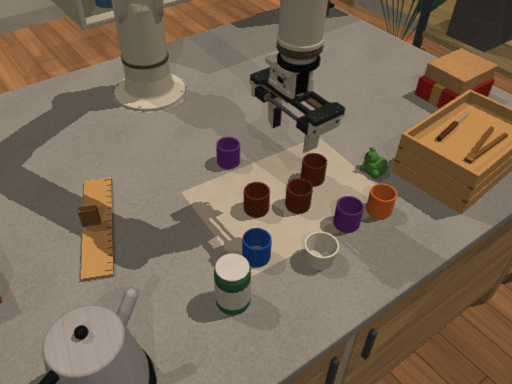

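View pics/side0.png

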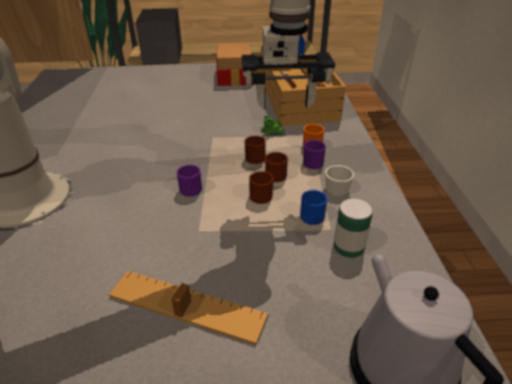

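View pics/wrist0.png

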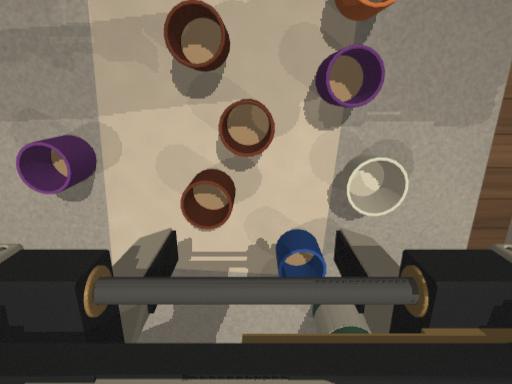

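```bash
cat > h.py <<'E'
import numpy as np, cv2
from scipy.spatial.transform import Rotation as R
def ray(c,u,v):
    f=192/np.tan(np.radians(c['vfov'])/2)
    d=np.stack([(np.asarray(u,float)-c['cx'])/f,(np.asarray(v,float)-c['cy'])/f,np.ones_like(np.asarray(u,float))],-1)
    return R.from_quat(c['attitude']).apply(d.reshape(-1,3))
def onplane(c,u,v,z):
    d=ray(c,u,v); e=c['eye']
    return e+d*((z-e[2])/d[:,2])[:,None]
def proj(c,p):
    f=192/np.tan(np.radians(c['vfov'])/2)
    q=R.from_quat(c['attitude']).inv().apply(np.atleast_2d(p)-c['eye'])
    return np.stack([q[:,0]/q[:,2]*f+c['cx'],q[:,1]/q[:,2]*f+c['cy']],-1)
def blobs(m,amin):
    m=cv2.morphologyEx(m.astype(np.uint8)*255,cv2.MORPH_CLOSE,np.ones((5,5)))
    return [k for k in cv2.findContours(m,cv2.RETR_EXTERNAL,cv2.CHAIN_APPROX_NONE)[0] if cv2.contourArea(k)>amin]
E
python3 - <<'E'
from h import *
from bench import viewer
for n in ("scene","side"):
    im=cv2.imread(f"pics/{n}0.png"); c=viewer.get_calibration(n)
    hsv=cv2.cvtColor(im,cv2.COLOR_BGR2HSV); H,S,V=cv2.split(hsv)
    for nm,m in dict(brown=((H<10)|(H>172))&(S>140)&(V<110)&(V>20),purple=(H>125)&(H<160)&(S>90),blue=(H>105)&(H<125)&(S>120),orange=(H<12)&(S>150)&(V>150)).items():
        for k in blobs(m,80):
            x,y,w,h=cv2.boundingRect(k)
            hull=cv2.convexHull(k);M=cv2.moments(hull);u,v=M['m10']/M['m00'],M['m01']/M['m00']
            print(n,nm,(x,y,w,h),onplane(c,u,v,.03)[0,:2].round(4))
    # ruler
    m=(H>8)&(H<25)&(S>120)&(V>90)
    ks=blobs(m,300)
    for k in ks:
        x,y,w,h=cv2.boundingRect(k); print(n,'ruler?',(x,y,w,h),cv2.contourArea(k))
        if n=='scene' and x<150 or n=='side' and y>230:
            ap=cv2.approxPolyDP(cv2.convexHull(k),6,True)[:,0]; print(ap.tolist()); print(onplane(c,ap[:,0],ap[:,1],.01)[:,:2].round(4).tolist())
for n,b in (("scene",(70,160,60,130)),("side",(100,260,180,90))):
    x,y,w,h=b; im=cv2.imread(f"pics/{n}0.png")[y:y+h,x:x+w]; cv2.imwrite(f"pics/r_{n}.png",cv2.resize(im,None,fx=4,fy=4,interpolation=cv2.INTER_CUBIC))
E
```

```text
scene brown (244, 182, 25, 35) [ 0.5912 -0.0378]
scene brown (286, 154, 40, 60) [0.6159 0.0897]
scene brown (437, 88, 22, 20) [0.5748 0.6712]
scene brown (473, 80, 22, 16) [0.6088 0.809 ]
scene brown (415, 76, 22, 26) [0.5065 0.6602]
scene purple (334, 197, 30, 36) [0.7491 0.1003]
scene purple (217, 137, 23, 32) [0.4145 0.0056]
scene purple (291, 66, 17, 26) [0.2438 0.3898]
scene blue (243, 229, 28, 38) [ 0.7057 -0.1221]
scene orange (370, 183, 27, 19) [0.7467 0.2177]
scene ruler? (298, 348, 43, 36) 397.5
scene ruler? (343, 228, 169, 156) 15734.0
scene ruler? (367, 183, 30, 37) 805.5
scene ruler? (81, 177, 33, 104) 2501.5
[[110, 177], [113, 273], [82, 280], [84, 182]]
[[0.3053, -0.2696], [0.5772, -0.3889], [0.557, -0.4464], [0.2855, -0.3282]]
scene ruler? (392, 37, 120, 177) 12193.0
scene ruler? (0, 17, 121, 76) 5770.5
[[115, 22], [120, 56], [0, 92], [0, 34], [66, 17]]
[[-0.4719, 0.1102], [-0.2293, 0.0138], [-0.2351, -0.3732], [-0.6148, -0.2613], [-0.6146, -0.0208]]
scene ruler? (428, 0, 28, 36) 383.0
scene ruler? (331, 0, 84, 44) 804.5
scene ruler? (163, 0, 117, 42) 2673.0
side brown (246, 137, 41, 66) [0.6064 0.0424]
side brown (217, 67, 14, 19) [0.5064 0.6698]
side purple (177, 165, 24, 31) [0.4141 0.0077]
side purple (304, 141, 21, 28) [0.7488 0.102 ]
side blue (301, 191, 26, 33) [ 0.7072 -0.1211]
side ruler? (109, 271, 159, 74) 4277.5
[[109, 294], [129, 271], [267, 315], [254, 344]]
[[0.2792, -0.3257], [0.3075, -0.27], [0.5754, -0.3941], [0.5481, -0.4506]]
side ruler? (267, 0, 180, 199) 8359.5
side ruler? (305, 0, 20, 55) 466.0
side ruler? (130, 0, 143, 86) 5761.5
side ruler? (14, 0, 105, 83) 2285.0
```

```bash
ls pics
```

```text
r_scene.png
r_side.png
scene0.png
side0.png
wrist0.png
```

```bash
python3 - <<'E'
from h import *
from bench import viewer
# ruler
for n in ("scene","side"):
    im=cv2.imread(f"pics/{n}0.png"); c=viewer.get_calibration(n)
    H,S,V=cv2.split(cv2.cvtColor(im,cv2.COLOR_BGR2HSV))
    m=(H>8)&(H<25)&(S>120)&(V>90)
    for k in blobs(m,300):
        x,y,w,h=cv2.boundingRect(k)
        if (n=='scene' and x<100 and y>100) or (n=='side' and y>250):
            p=onplane(c,k[:,0,0],k[:,0,1],.01)[:,:2]
            (cx,cy),(a,b),t=cv2.minAreaRect((p*1000).astype(np.float32)); print(n,cx,cy,a,b,t)
            # fin top
    # fin: darker brown
    mf=(H>5)&(H<20)&(S>120)&(V>30)&(V<125)
    for k in blobs(mf,30):
        x,y,w,h=cv2.boundingRect(k)
        if (n=='scene' and x<115 and y>180) or (n=='side' and y>270 and x<280):
            M=cv2.moments(cv2.convexHull(k));print('fin',(x,y,w,h),onplane(c,M['m10']/M['m00'],M['m01']/M['m00'],.034)[0,:2].round(4))
# cups
for n in ("scene","side","wrist"):
    im=cv2.imread(f"pics/{n}0.png"); c=viewer.get_calibration(n)
    H,S,V=cv2.split(cv2.cvtColor(im,cv2.COLOR_BGR2HSV))
    m=((H<10)|(H>172))&(S>140)&(V<110)&(V>15)
    cv2.imwrite(f"pics/m_{n}.png",np.hstack([m.astype(np.uint8)*255]))
    for k in cv2.findContours(m.astype(np.uint8),cv2.RETR_EXTERNAL,cv2.CHAIN_APPROX_NONE)[0]:
        if cv2.contourArea(k)<60: continue
        M=cv2.moments(cv2.convexHull(k));print(n,cv2.boundingRect(k),onplane(c,M['m10']/M['m00'],M['m01']/M['m00'],.03)[0,:2].round(4))
a=[cv2.imread(f"pics/m_{n}.png",0) for n in("scene","side","wrist")]
cv2.imwrite("pics/mm.png",np.hstack([a[0][130:230,220:340],a[1][120:220,220:340],cv2.resize(a[2],(133,100))]))
E
```

```text
scene 431.2245788574219 -358.68560791015625 64.81409454345703 304.3682556152344 65.9984359741211
fin (81, 270, 33, 11) [ 0.5858 -0.4168]
fin (78, 195, 36, 68) [ 0.4568 -0.3644]
side 426.8847351074219 -359.82525634765625 68.92791748046875 300.8415222167969 66.20947265625
fin (110, 284, 146, 61) [ 0.4464 -0.3899]
scene (244, 182, 25, 35) [ 0.5912 -0.0378]
scene (286, 154, 40, 60) [0.6159 0.0897]
scene (437, 88, 22, 20) [0.5748 0.6712]
scene (474, 80, 21, 16) [0.6143 0.805 ]
scene (415, 76, 22, 26) [0.5065 0.6602]
side (246, 137, 41, 66) [0.6064 0.0424]
side (239, 68, 7, 17) [0.5765 0.6642]
side (217, 67, 14, 19) [0.5064 0.6698]
wrist (182, 170, 53, 57) [ 0.5911 -0.04  ]
wrist (221, 100, 52, 54) [0.639  0.0479]
wrist (165, 1, 65, 70) [0.587  0.1421]
```

View pics/r_scene.png

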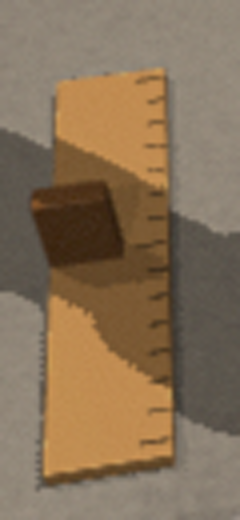

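View pics/mm.png

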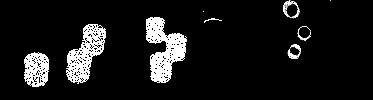

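```bash
cat >> h.py <<'E'
def tq(yaw): # tool down, tool x at world angle yaw
    return (R.from_euler('z',yaw)*R.from_quat([1,0,0,0])).as_quat()
E
python3 - <<'E'
from h import *
from bench import viewer,manip
c=viewer.get_calibration('scene'); print(onplane(c,[88,],[208.2],.058)[:,:2])
print(onplane(c,[299,314],[196.5,170],.03)[:,:2]); 
ym=np.radians(66.1)
for s in (-1,1):
    for p,y in (([.424,-.37,.15],ym),([.424,-.37,.018],ym),([.424,-.37,.15],ym),([.48,.05,.15],0),([.48,.05,.022],0),([.58,.05,.022],0)):
        q=manip.solve_ik(p,tq(y+s*np.pi/2)); print(s,p,None if q is None else np.round(q,2))
E
```

```text
[[ 0.42500236 -0.36638049]]
[[0.6426211  0.04786992]
 [0.59322832 0.1380489 ]]
-1 [0.424, -0.37, 0.15] [ 0.88  0.42 -0.27  1.85  0.14  0.9   0.14]
-1 [0.424, -0.37, 0.018] [ 0.86  0.62 -0.24  1.91  0.23  0.64  0.06]
-1 [0.424, -0.37, 0.15] [ 0.88  0.42 -0.27  1.85  0.14  0.9   0.14]
-1 [0.48, 0.05, 0.15] [-0.01  0.28 -0.17  2.04  0.06  0.83 -1.79]
-1 [0.48, 0.05, 0.022] [-0.07  0.5  -0.11  2.1   0.1   0.54 -1.82]
-1 [0.58, 0.05, 0.022] [-0.06  0.62 -0.09  1.86  0.08  0.66 -1.77]
1 [0.424, -0.37, 0.15] [-0.22  0.87  1.35  1.88 -0.93  1.21 -2.1 ]
1 [0.424, -0.37, 0.018] [-0.2   1.22  1.35  1.94 -1.31  1.25 -1.9 ]
1 [0.424, -0.37, 0.15] [-0.22  0.87  1.35  1.88 -0.93  1.21 -2.1 ]
1 [0.48, 0.05, 0.15] [ 0.51  0.38 -0.79  2.02  0.35  0.88  1.1 ]
1 [0.48, 0.05, 0.022] [ 0.37  0.59 -0.65  2.09  0.59  0.64  0.89]
1 [0.58, 0.05, 0.022] [ 0.35  0.72 -0.65  1.85  0.6   0.78  0.95]
```

```bash
python3 - <<'E'
from h import *
from bench import viewer,manip,effector
q=tq(np.radians(66.1-90)); p=np.array([.4245,-.368])
manip.move_pose([*p,.13],q)
c=viewer.get_calibration('wrist');cv2.imwrite("pics/w1.png",viewer.get_image('wrist')[:,:,::-1])
cv2.imwrite("pics/s1.png",viewer.get_image('side')[:,:,::-1])
print(manip.current_clock(),manip.current_q().round(2),proj(c,[[*p,.058],[.429,-.359,.01]]))
E
```

```text
1.875 [ 0.88  0.44 -0.27  1.86  0.15  0.86  0.12] [[254.35636559 204.98901376]
 [255.02530641 177.37767765]]
```

View pics/w1.png

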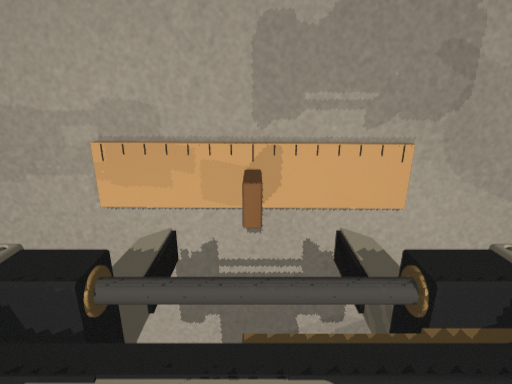

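View pics/s1.png

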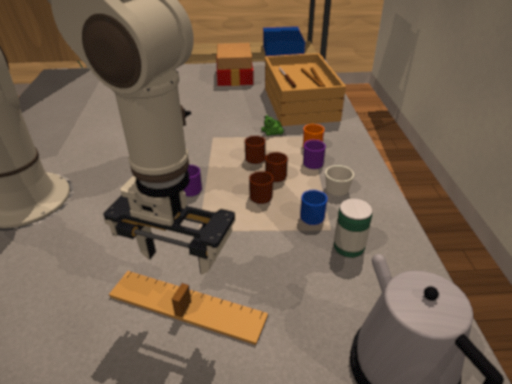

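```bash
python3 - <<'E'
from h import *
from bench import viewer,manip,effector
c=viewer.get_calibration('wrist')
f=onplane(c,[93,413],[143,143],.01); print(f.round(4),np.linalg.norm(f[1]-f[0]))
d=f[1]-f[0]; a=np.arctan2(d[1],d[0]); mid=f.mean(0)[:2]
print('jaw deg',np.degrees(a)); n=np.array([-np.sin(a),np.cos(a)])
p=np.array([.4245,-.368]); print('tcp->front edge',(mid-p)@n,'along',(mid-p)@np.array([np.cos(a),np.sin(a)]))
manip.servo_line([*p,.018],vel=.1)
print(manip.current_force().round(2))
effector.close(f_grip=45)
print('gap',manip.current_finger_gap(),manip.current_force().round(2),manip.current_tool_pos().round(4))
manip.servo_line([*p,.13],vel=.12)
print('gap',manip.current_finger_gap(),manip.current_force().round(2))
cv2.imwrite("pics/w2.png",viewer.get_image('wrist')[:,:,::-1])
cv2.imwrite("pics/s2.png",viewer.get_image('side')[:,:,::-1]);print(manip.current_clock())
E
```

```text
[[ 0.3058 -0.269   0.01  ]
 [ 0.575  -0.3877  0.01  ]] 0.29414736421856325
jaw deg -23.795838249757924
tcp->front edge 0.042715600153287736 along -0.0014721115976090923
[-0.23 -0.28 -0.22]
gap 0.015855778972607103 [-1.2   0.28  0.98] [ 0.4243 -0.3679  0.018 ]
gap 0.015639056135280667 [ 0.35  1.49 -1.85]
5.4833
```

View pics/w2.png

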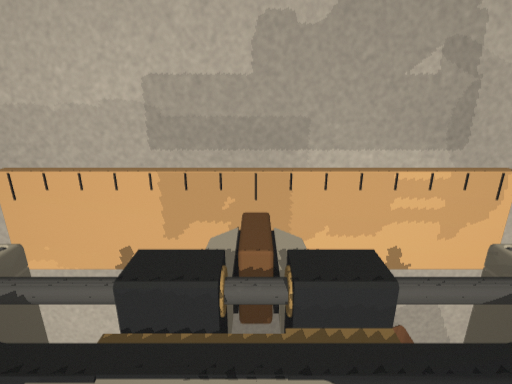

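View pics/s2.png

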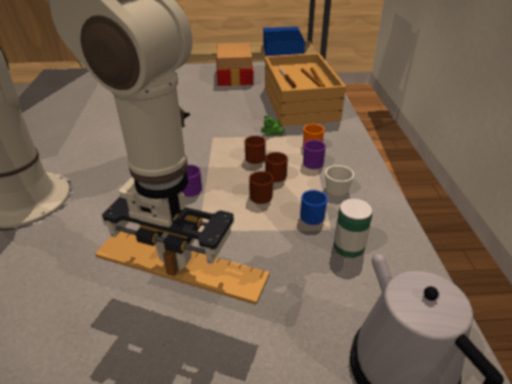

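```bash
python3 - <<'E'
from h import *
from bench import viewer,manip,effector
c=viewer.get_calibration('wrist')
T=R.from_quat(manip.current_tcp_rot()); t=manip.current_tool_pos()
print('front edge mid expected px',proj(c,t+T.apply([[0,.0435,.008],[0,-.0435,.008]])))
q=tq(-np.pi/2)
manip.servo_line([.492,.05,.13],ori=q,vel=.2)
print(manip.current_clock(),manip.current_finger_gap(),manip.current_tool_pos().round(4))
for n in('wrist','scene'): cv2.imwrite(f"pics/{n}3.png",viewer.get_image(n)[:,:,::-1])
manip.servo_line([.492,.05,.022],vel=.08)
print(manip.current_clock(),manip.current_tool_pos().round(4),manip.current_force().round(2))
for n in('wrist','scene','side'): cv2.imwrite(f"pics/{n}4.png",viewer.get_image(n)[:,:,::-1])
a=[cv2.imread(f"pics/{n}4.png") for n in('scene','side')]
cv2.imwrite("pics/c4.png",np.hstack([cv2.resize(a[0][110:260,150:350],None,fx=2,fy=2),cv2.resize(a[1][110:260,150:350],None,fx=2,fy=2)]))
E
```

```text
front edge mid expected px [[255.92498703 299.64429879]
 [255.81167922 169.88087304]]
7.75 0.01583707477143707 [0.4919 0.0493 0.1299]
9.35 [0.4925 0.0501 0.0225] [ 0.63 -0.46 -2.81]
```

View pics/wrist4.png

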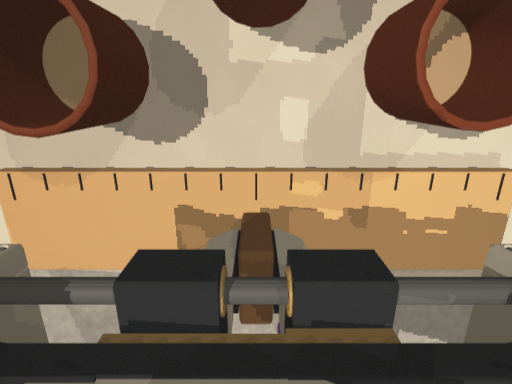

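View pics/c4.png

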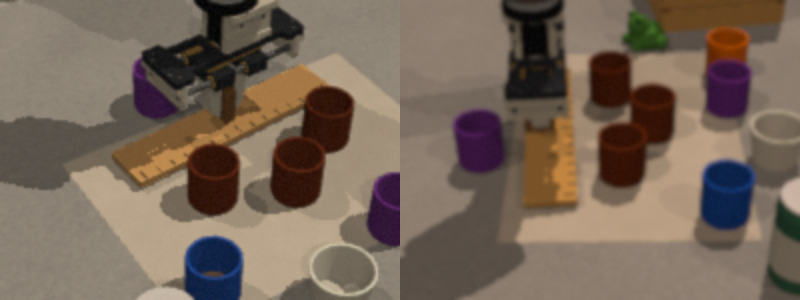

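Ruler (front edge level at wrist row 169) is just behind all three cups and clear of the purple one. Pushing slowly.

```bash
python3 - <<'E'
from h import *
from bench import viewer,manip,effector
manip.servo_line([.555,.05,.022],vel=.03)
print(manip.current_clock(),manip.current_force().round(2))
cv2.imwrite(f"pics/wrist5.png",viewer.get_image('wrist')[:,:,::-1])
manip.servo_line([.575,.05,.022],vel=.02)
print(manip.current_clock(),manip.current_tool_pos().round(4),manip.current_force().round(2),manip.current_finger_gap())
for n in('wrist','scene','side'): cv2.imwrite(f"pics/{n}6.png",viewer.get_image(n)[:,:,::-1])
a=[cv2.imread(f"pics/{n}6.png") for n in('scene','side')]
cv2.imwrite("pics/c6.png",np.hstack([cv2.resize(a[0][110:260,180:380],None,fx=2,fy=2),cv2.resize(a[1][110:260,150:350],None,fx=2,fy=2)]))
E
```

```text
11.75 [-1.76  0.27 -2.98]
12.95 [0.5751 0.0499 0.022 ] [-1.38 -1.15 -2.08] 0.01602863659100625
```

View pics/wrist6.png

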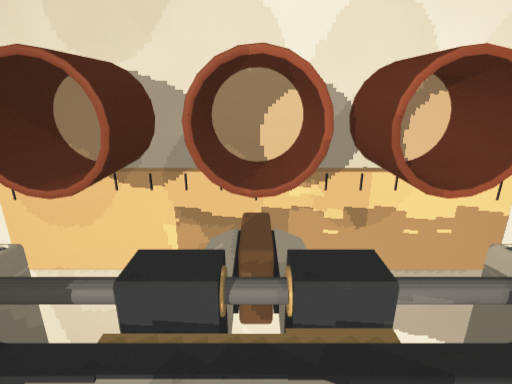

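View pics/c6.png

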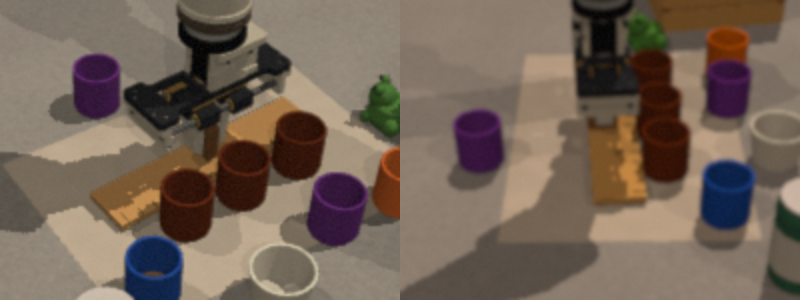

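All three cups' near rims are at wrist rows 196–197, so they sit in one line against the edge. Next: lower, release, retreat.

```bash
python3 - <<'E'
from h import *
from bench import viewer,manip,effector
manip.servo_line([.575,.05,.0178],vel=.01)
print(manip.current_clock(),manip.current_tool_pos().round(4),manip.current_force().round(2))
effector.open_jaws(); manip.sleep(.2)
print(manip.current_finger_gap(),manip.current_force().round(2))
manip.servo_line([.575,.05,.15],vel=.08)
c=viewer.get_calibration('wrist')
for n in('wrist','scene','side'): cv2.imwrite(f"pics/{n}7.png",viewer.get_image(n)[:,:,::-1])
a=[cv2.imread(f"pics/{n}7.png") for n in('scene','side')]
cv2.imwrite("pics/c7.png",np.hstack([cv2.resize(a[0][110:260,180:380],None,fx=2,fy=2),cv2.resize(a[1][110:260,150:350],None,fx=2,fy=2)]))
im=cv2.imread("pics/wrist7.png");H,S,V=cv2.split(cv2.cvtColor(im,cv2.COLOR_BGR2HSV))
m=((H<10)|(H>172))&(S>140)&(V<110)&(V>15)
for k in cv2.findContours(m.astype(np.uint8),cv2.RETR_EXTERNAL,cv2.CHAIN_APPROX_NONE)[0]:
    if cv2.contourArea(k)<300: continue
    M=cv2.moments(cv2.convexHull(k));print(cv2.boundingRect(k),onplane(c,M['m10']/M['m00'],M['m01']/M['m00'],.03)[0,:2].round(4))
mr=(H>8)&(H<25)&(S>100)&(V>90)
for k in blobs(mr,1000): print('yellow',cv2.boundingRect(k))
print(manip.current_clock())
E
```

```text
13.6667 [0.5752 0.0502 0.018 ] [-3.52 -0.09  1.34]
0.09172044149905907 [-0.22  1.    0.79]
(335, 73, 59, 70) [ 0.6458 -0.046 ]
(147, 72, 49, 74) [0.6454 0.1266]
(111, 72, 62, 71) [0.6475 0.1502]
(312, 71, 41, 66) [ 0.6513 -0.0149]
(222, 71, 72, 71) [0.6474 0.0482]
yellow (323, 78, 47, 55)
yellow (224, 78, 60, 55)
yellow (103, 75, 306, 141)
17.0833
```

View pics/wrist7.png

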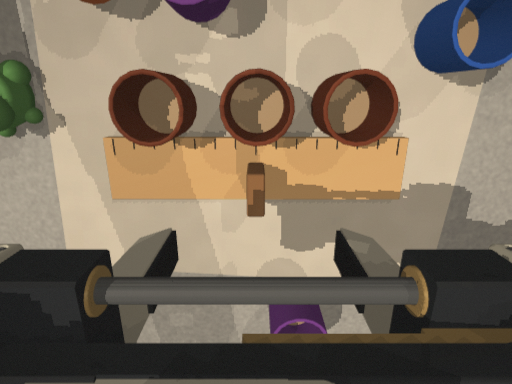

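View pics/c7.png

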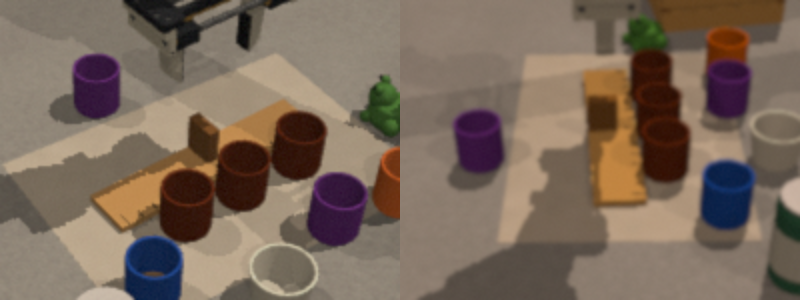

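```bash
python3 - <<'E'
from h import *
from bench import viewer,manip
c=viewer.get_calibration('wrist')
e=onplane(c,[105,407],[138,138],.01); print('edge',e.round(4))
print('near rims',onplane(c,[153,257,355],[145.5,144.5,144.5],.06).round(4))
manip.hand_in(); print(manip.current_clock())
E
```

```text
edge [[ 0.6171  0.1979  0.01  ]
 [ 0.6168 -0.0974  0.01  ]]
near rims [[ 0.618   0.1347  0.06  ]
 [ 0.6188  0.0494  0.06  ]
 [ 0.6187 -0.0308  0.06  ]]
the job is handed in; nothing more can be done
the job is handed in; nothing more can be done
```

I gripped the ruler by its fin and carried it over to the robot's side of the row. There I lowered it to about 4 mm above the table and pushed the three brown cups into one straight line. I then laid the ruler flat against them, let go, raised the gripper clear and handed the job in. The clock read about 17 s at the last reading before the hand-in, and no verdict was reported.

The last wrist-camera check put the front edge at x ≈ 0.617 m. The three near walls were at 0.618, 0.619 and 0.619 m, so the gaps are 1–2 mm against the 12 mm allowed. All three cups are upright and well within the ruler's length. The blue, purple and orange look-alikes do not appear to have moved. The gripper was never near a brown cup, and forces stayed within a few newtons wherever I read them.

No check failed. An automatic colour-mask check of the cup centres split two of the cups into fragments, so I measured their rims instead.

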